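# Zero the kitchen scale with the stylus, then open the safety-capped cleaner jug

### The arm

A 6-joint arm with a two-finger parallel gripper is mounted at the origin on the work surface. World frame = base frame: x ahead of the robot, y to its left, z up, the work surface at z = 0. Lengths are in m, angles in rad, forces in N, time in s.
With the tool pointing down it reaches from about 0.35 to 0.8 m from the base axis. Payload 7.3 kg.
Tool frame: the origin (TCP) lies on the centre line of the jaws, within the pads' length; the fingertips stand bot.tip_extent ahead of it and the grasp point (between the pads) lies 2 mm behind it (bot.tip_extent is the distance from the TCP to the fingertips, in m); z points along the fingers, y is the direction in which the jaws open and shut (so a half turn about z gives the same grasp; the last joint's range is limited). The gripper opens to 85 mm and grips with 20 to 120 N. Pads are 22 mm wide; open, the fingers measure 114 mm over their backs; the gripper's body (76 mm by 85 mm) begins 54 mm behind the grasp point. The pads swing forward as they close: fully open they stand 13 mm farther back than shut.
Start: joints at [1.195, 0.342, 1.524, -0, 1.275, -0.146], TCP at [0.12, 0.511, 0.248] pointing down, gripper open.
Joint ranges: [-2.53, 2.53], [-0.77, 2.02], [0.04, 2.7], [-1, 4.14], [0.28, 2.66], [-3.11, 3.11]. Speed limits (rad/s): [2.57, 2.57, 3.14, 3.14, 3.14, 3.14].

### API

Orientations are given as a 3x3 rotation matrix whose columns are the frame's x, y, z axes.
In Python, from workcell import telemetry, vision, job_done, bot gives the robot as it stands.
- The arm moves only by the tool servo_tool, never from a script. Its argument "moves" is a list of rows, each an object with "delta_rot": the turn, a rotation vector about the world's x, y, z in units of 0.5 rad (1.0 is 0.5 rad), a list of three; "travel": the shift along the world's x, y, z in units of 30 cm (1.0 is 30 cm), a list of three; "gripper": the opening in per cent of the stroke, from 0 (shut) to 100 (fully open). In form: [{"delta_rot": [wx, wy, wz], "travel": [dx, dy, dz], "gripper": gripper}, ...]. A call has 1 to 8 rows; each row is the pose to reach, as a shift and turn from the pose commanded when the call began; what a row does not reach only later rows make up. A row lasts 1/8 s, in which the tool goes at most 62.5 mm and 10.7 degrees, less where a joint would pass 70% of its speed; a pose out of reach is approached as far as the arm can. A call with a number of a shift or a turn outside -1 to 1 is refused whole. A call with a gripper value outside its range is refused whole. The fingers move at their own pace and stop on an object; "force" is the grip in N (left out, the last holds). Time passes only in rows, so rows that repeat a pose let the fingers close. It gives the time, the measured TCP pose, the force and the opening at its end, in the units of the state.
- telemetry.state(): the state, without advancing time (a new reading comes with each control period).
- vision.camera(name): name is "scene" or "top" or "wrist"; returns a dict with "img" (420x560x3 uint8, red, green, blue), "range_z" (420x560 float32, m along the optical axis (not along the pixel's ray), 0 where there is no reading), "fx", "fy", "cx", "cy" (pixels), "dist" ([k1, k2, p1, p2, k3] as OpenCV has them; the pictures are not rectified), "R" (3x3) and "t" (3): a world point X has camera coordinates R X + t. Camera axes: x right, y down, z forward; pixel columns grow to the right and rows downward; lengths in m; the calibration is good to about 2 mm. A picture is of the moment at which its call begins.
- job_done(): hands the job in, once; it reports no verdict.
Trained networks look in the newest picture that a camera, given by its name, has taken for a name from the list of things; names that differ only in an ending like _2 or _b are one class to them, and where a whole thing is asked for, a point or a joint stands for the part that bears it (a point fixed in the world has none). Each returns a list of dicts, best first, with "conf" (0 to 1); they miss things now and then, are a little off and sometimes report something else, mostly with a low value. They report only what shows in the picture. A call takes as long as a camera call. They do not tell look-alikes from the thing itself.
- vision.recognise(camera, name): "centre" ([x, y, z] in m, in the coordinates of the camera as it stood for that picture, good to about 4 mm: the middle of the surface that is visible of it).
- vision.silhouettes(camera, name): "mask" (420x560 bool, what is visible of it).
- vision.pinpoint(camera, name): "centre" ([x, y, z] in m, in the coordinates of the camera as it stood for that picture, good to about 4 mm: a listed point, or the origin of a listed thing).
The state is a dict: "t": time; "qpos": joint angles; "qd": joint speeds; "tau": joint torques, N m; "position": TCP position; "tcp_rot": TCP orientation; "wrist_force": force on the tool from outside, world axes, zero at the start; "moment": the same for the moment, N m; "gripper_width": opening from 0.0 (shut) to 1.0 (fully open).
Only numpy, scipy, OpenCV 4.12 (cv2) and the standard library are available. Lean on these libraries where they do the work, as an engineer would, in place of code of your own. Each camera call takes 0.05 s, during which the arm holds its last target. There are 200 camera calls.

### The job

Get ready to weigh out oven cleaner: take the stylus from its wooden stand, use its tip to press the scale's recessed zero button fully down, and put the stylus back upright in its hole in the stand. Then open the cleaner jug: push its safety cap down, twist it counterclockwise (seen from above) until it is free, and lift it off. Finish while still gripping the cap, level and motionless about 5 cm straight above the open neck; do not let go of it, and leave the bowl and the other kitchen things where they stand.

Things in the scene. Friction and masses are not known exactly. Their poses are not given: they have to be found in the camera images.
- scale: Low kitchen scale fixed to the counter, 160 x 140 mm, 45 mm high, black foot, brushed steel top, with a steel bowl standing on it. Origin: centre of its underside, z up. The round well of the zero button is in its top at x = +55 mm, y = +30 mm of its own frame (at the end away from the robot, beside a flat black display).
- well (a point): Centre of the mouth of the zero button's well, level with the scale's top (45 mm above the counter). The well is a round hole 16 mm across; the white button in it is 13 mm across and its top lies 8 mm below the mouth.
- zero (a joint): Travel of the zero button in m: 0 up, 0.004 fully down. A spring needs 1 N at first and 5 N to be fully down. A finger does not fit in the well.
- stand: Fixed wooden block, 70 x 70 mm, 60 mm high, with one vertical round hole 16 mm across and 56 mm deep in the middle of its top. Origin: centre of its underside.
- seat (a point): Centre of the hole's mouth on top of the stand, 60 mm above the counter; the stylus's collar rests here on the wood.
- stylus: Loose stylus, about 50 g, upright in the stand. Steel pin 7 mm across, 50 mm long, pointing down; above it a round black collar 28 mm across, 5 mm thick; then a round black handle 16 mm across. Origin: centre of the collar's underside, where the pin begins; z points up along the handle, which spans z = 5 to 62 mm (good grip: z = 40 mm).
- stylus_tip (a point): Tip of the stylus's pin, 50 mm below the stylus's origin along its axis.
- jug: White plastic cleaner jug, 100 x 75 mm, in a steel bracket fixed to the counter: it neither moves nor turns. Shoulder up to 148 mm high, side handle at its +x end (to 90 mm from the axis, below 132 mm). Origin: centre of its underside, on the axis of neck and cap; z up.
- mouth (a point): Centre of the top of the jug's neck, 182 mm above the counter. The neck is 30 mm across, 40 mm over its lugs; a sprung round black sealing disc stands 8 to 10 mm above it.
- cap: Loose round grey ribbed cap on the jug, about 30 g, 56 mm across, 34 mm high; grip it across its diameter in any yaw, jaws reaching up to 28 mm below its top. Origin: centre of its lower rim, z up; closed it lies 160 mm above the jug's underside (top at 194 mm) and its x axis lies along the jug's.
- cap_top (a point): Centre of the cap's top, 34 mm above the cap's origin. Push-and-turn cap: closed, a 4.5 mm tooth blocks turning. Push it down 6 to 7.5 mm (7.5 = end stop; spring 6 N closed, 13.5 N at the stop), keep it down and turn it counterclockwise seen from above (clockwise is blocked). After more than 45 degrees (good: 60 to 85; not over 125) it is free and lifts straight off.
- bowl: Bystander: steel bowl 108 mm across and 45 mm high standing on the scale. Origin: centre of its underside.
- spice_jar: Bystander: glass jar 38 mm across, 85 mm high, beside the jug. Origin: centre of its underside.
- pepper_mill: Bystander: dark wooden pepper mill 48 mm across, 130 mm high. Origin: centre of its underside.
- mug: Bystander: white mug 76 mm across, 90 mm high. Origin: centre of its underside.
- oil_bottle: Bystander: green glass bottle 60 mm across, 190 mm high. Origin: centre of its underside.
- tin: Bystander: round food can with a pale label, 74 mm across, 105 mm high. Origin: centre of its underside.
- spoon: Bystander: spoon 160 mm long, lying on the counter in front of the stand.
There are look-alikes about, which are no part of the job. Leave any pink or turquoise look-alike of the scale alone.

How it is judged:
By the outcome, as a careful person would: the job done as asked, in the order asked, and still so for the second after the job is handed in, while the arm keeps its last pose, push and grip.
It also fails if it takes over 56 s, if anything falls off the work surface, if the arm or the gripper's body presses on something with over 40 N, if the wrist force passes 120 N, or if a joint passes its speed limit or range.

## Working session

There is one attempt and no reset: what is moved stays moved. The work goes in short steps, Python scripts to look and compute and a tool call to move; the robot and the scene stay as the last step left them, time stands still between calls to the robot, and variables do not carry over. Pictures are saved under pics/ and viewed, about 8 in all and at most 12, crops included, and the job is handed in when it is done.

Besides the shell and the picture viewer there is one more tool, called after "Emit:" as name([rows], argument=value, ...), one row to a line, values as JSON. servo_tool: Moves the arm, as the interface text tells. Its arguments: {"type":"object","properties":{"moves":{"type":"array","items":{"type":"object","properties":{"delta_rot":{"type":"array","items":{"type":"number","minimum":-1,"maximum":1}},"travel":{"type":"array","items":{"type":"number","minimum":-1,"maximum":1}},"gripper":{"type":"number"}}}},"force":{"type":"number"}},"required":["moves"]}

```bash
mkdir -p pics; ls
cat > h.py <<'E'
import numpy as np, cv2
from workcell import telemetry, vision, job_done, bot
def w(c,p): return c["R"].T@(np.array(p)-c["t"])
def save(c,n): cv2.imwrite(f"pics/{n}.png",c["img"][...,::-1])
def pix(c,X):
    return cv2.projectPoints(np.array([X],float),cv2.Rodrigues(c["R"])[0],c["t"],np.array([[c["fx"],0,c["cx"]],[0,c["fy"],c["cy"]],[0,0,1.]]),np.array(c["dist"]))[0].ravel()
E
python3 - <<'E'
from h import *
ims=[]
for n in ["scene","top"]:
    c=vision.camera(n); save(c,n+"0")
    print(n,"cam at",-c["R"].T@c["t"])
    for k in ["scale","well","stand","seat","stylus","jug","mouth","cap","cap_top","bowl","spice_jar","pepper_mill","mug","oil_bottle","tin","spoon"]:
        for d in vision.pinpoint(n,k)[:4]:
            X=w(c,d["centre"]); print(k,round(d["conf"],2),X.round(3),pix(c,X).round())
s=telemetry.state(); print(s); print(bot.tip_extent)
E
```

```text
pics
scene cam at [1.5263926  0.25175147 1.20155191]
scale 0.81 [ 0.3    0.549 -0.003] [409. 204.]
scale 0.72 [ 0.284  0.249 -0.006] [335. 194.]
scale 0.56 [ 0.536  0.242 -0.007] [327. 241.]
scale 0.33 [0.519 0.238 0.048] [328. 228.]
well 0.9 [0.34  0.261 0.04 ] [337. 196.]
well 0.66 [0.59  0.264 0.042] [333. 245.]
well 0.58 [0.359 0.584 0.043] [422. 208.]
stand 0.85 [ 0.501 -0.002  0.002] [265. 225.]
seat 0.57 [ 0.505 -0.004  0.062] [263. 215.]
stylus 0.52 [ 0.511 -0.007  0.058] [262. 217.]
stylus 0.52 [ 0.534 -0.282  0.195] [182. 187.]
jug 0.95 [ 0.53  -0.275 -0.005] [194. 224.]
jug 0.68 [ 0.599 -0.46  -0.001] [142. 231.]
mouth 0.75 [ 0.533 -0.279  0.181] [184. 190.]
mouth 0.2 [ 0.601 -0.456 -0.   ] [143. 231.]
cap 0.76 [ 0.534 -0.274  0.153] [187. 196.]
cap 0.26 [ 0.538  0.241 -0.009] [327. 242.]
cap_top 0.48 [ 0.537 -0.279  0.195] [183. 187.]
bowl 0.67 [0.517 0.243 0.045] [329. 228.]
spice_jar 0.7 [ 0.528 -0.276 -0.001] [194. 223.]
spice_jar 0.6 [ 0.54   0.242 -0.006] [327. 242.]
spice_jar 0.57 [ 0.626 -0.229 -0.002] [198. 244.]
pepper_mill 0.83 [ 0.707  0.058 -0.004] [270. 272.]
[... 1817 characters left out ...]
, -2.54174606e-05,
        1.27537536e+00, -1.45988803e-01]), 'qd': array([-0.00053568, -0.00014175,  0.00043977, -0.00014965, -0.00119205,
       -0.00125521]), 'tau': array([ 2.11359675e-04, -4.33556521e+01, -2.46268380e+01, -2.13034909e-04,
        1.98761009e-04, -9.57678417e-07]), 'position': array([0.11957704, 0.51123327, 0.24831878]), 'tcp_rot': array([[-9.73713800e-01,  2.27774956e-01,  6.58777679e-05],
       [ 2.27774962e-01,  9.73713796e-01,  1.00718735e-04],
       [-4.12048861e-05,  1.13076528e-04, -9.99999993e-01]]), 'wrist_force': array([ 0.65560221, -1.10382449,  0.47922863]), 'moment': array([ 0.00136268,  0.00369912, -0.00342059]), 'gripper_width': 1.0009347357941487}
0.017
```

Run:
```python
import cv2,numpy as np
a=cv2.imread("pics/top0.png")[120:350,60:480]; a=cv2.resize(a,(800,438),interpolation=cv2.INTER_CUBIC)
cv2.imwrite("pics/v1.png",a)
```

```text
(no output)
```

View pics/v1.png

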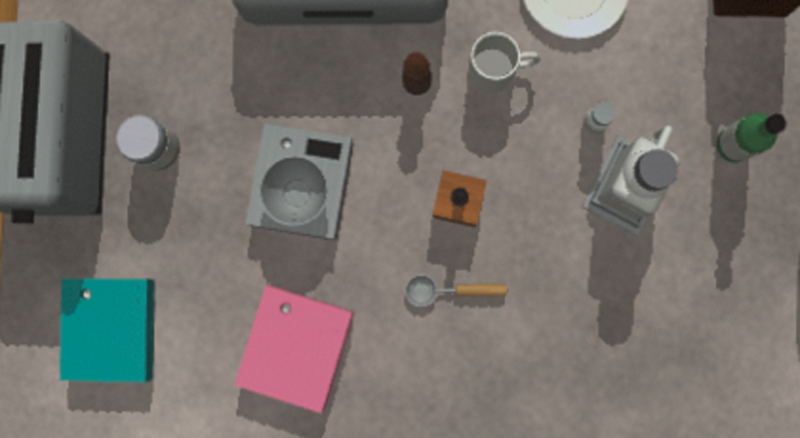

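View pics/scene0.png

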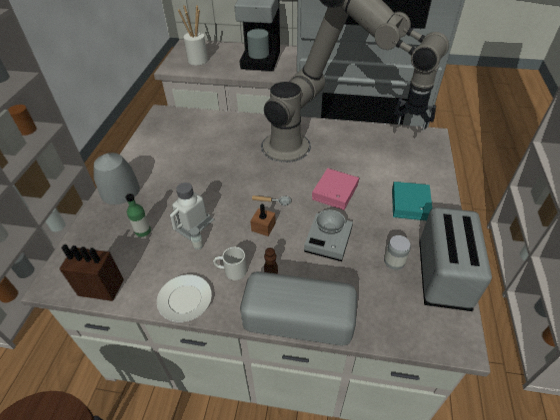

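The real scale is the steel one with bowl and display at scene (328,240) / top (218,216). The pink one at top (216,303) and the turquoise one at (119,293) are look-alikes: no display, no bowl, wrong colour. The stylus and stand are at top (302,224) and the cap is at (406,208). I'm moving to hover over the stylus.

Emit:
servo_tool([
  {"delta_rot": [0, 0, 0], "travel": [0.64, -0.86, 0.1], "gripper": 100},
  {"delta_rot": [0, 0, 0], "travel": [0.64, -0.86, 0.1], "gripper": 60},
  {"delta_rot": [0, 0, 0], "travel": [0.64, -0.86, 0.1], "gripper": 60},
  {"delta_rot": [0, 0, 0], "travel": [0.64, -0.86, 0.1], "gripper": 60},
  {"delta_rot": [0, 0, 0], "travel": [0.64, -0.86, 0.1], "gripper": 60},
  {"delta_rot": [0, 0, 0], "travel": [0.64, -0.86, 0.1], "gripper": 60},
  {"delta_rot": [0, 0, 0], "travel": [0.64, -0.86, 0.1], "gripper": 60},
])

```text
t: 2.58
position: [0.3117, 0.2531, 0.2784]
tcp_rot: [[-0.973, 0.23, -0.0], [0.23, 0.973, 0.001], [0.0, 0.001, -1.0]]
wrist_force: [-0.9, 0.1, 0.6]
gripper_width: 0.599
```

Emit:
servo_tool([
  {"delta_rot": [0, 0, 0], "travel": [0.64, -0.86, -0.1], "gripper": 60},
  {"delta_rot": [0, 0, 0], "travel": [0.64, -0.86, -0.1], "gripper": 60},
  {"delta_rot": [0, 0, 0], "travel": [0.64, -0.86, -0.1], "gripper": 60},
  {"delta_rot": [0, 0, 0], "travel": [0.64, -0.86, -0.1], "gripper": 60},
  {"delta_rot": [0, 0, 0], "travel": [0.64, -0.86, -0.1], "gripper": 60},
  {"delta_rot": [0, 0, 0], "travel": [0.64, -0.86, -0.1], "gripper": 60},
  {"delta_rot": [0, 0, 0], "travel": [0.64, -0.86, -0.1], "gripper": 60},
  {"delta_rot": [0, 0, 0], "travel": [0.64, -0.86, -0.1], "gripper": 60},
])

```text
t: 3.58
position: [0.5029, -0.0027, 0.2484]
tcp_rot: [[-0.974, 0.225, -0.0], [0.225, 0.974, 0.001], [0.0, 0.001, -1.0]]
wrist_force: [-0.1, 0.8, -0.9]
gripper_width: 0.597
```

Run:
```python
from h import *
c=vision.camera("wrist"); save(c,"w1")
np.savez("w1.npz",**c)
print("cam at",-c["R"].T@c["t"],c["R"])
for k in ["seat","stylus","stand"]:
    for d in vision.pinpoint("wrist",k)[:2]:
        X=w(c,d["centre"]); print(k,round(d["conf"],2),X.round(4),pix(c,X).round())
for d in vision.silhouettes("wrist","stylus")[:1]:
    ys,xs=np.nonzero(d["mask"]); print(xs.min(),xs.max(),ys.min(),ys.max())
s=telemetry.state(); print(s["t"],s["position"],s["qpos"],s["tcp_rot"].round(3))
```

```text
cam at [0.43410179 0.01383718 0.37483351] [[ 2.24876231e-01  9.74387334e-01  5.97860880e-05]
 [ 9.35892003e-01 -2.16009072e-01  2.78291646e-01]
 [ 2.71176770e-01 -6.25252232e-02 -9.60496619e-01]]
seat 0.56 [ 0.5065 -0.002   0.0641] [274. 197.]
stylus 0.9 [ 0.5057 -0.0046  0.0592] [272. 196.]
stylus 0.31 [ 0.507  -0.0042  0.004 ] [272. 186.]
stand 0.8 [ 0.5068 -0.0014  0.0013] [275. 185.]
258 285 183 223
3.825 [ 0.50329737 -0.0039351   0.24872296] [-1.60293378e-01  3.01678305e-01  1.58180573e+00  1.61477374e-04
  1.25749948e+00 -1.50266405e+00] [[-0.974  0.226  0.001]
 [ 0.226  0.974  0.   ]
 [-0.001  0.    -1.   ]]
```

View pics/w1.png

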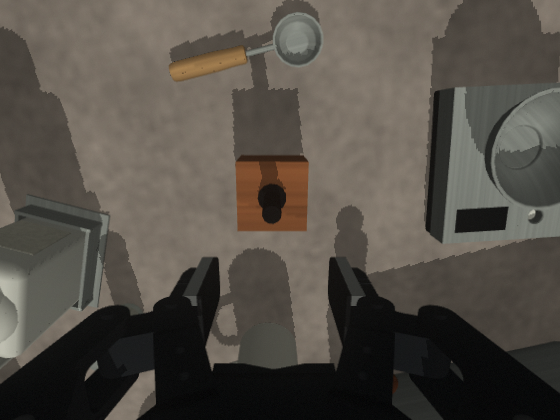

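Wrist view: collar at about (272,197), handle top at (272,214), on the stand square (237–308, 157–231). The scale, display and well are at right (well about (535,215)). I'll refine with depth.

```bash
cat >> h.py <<'E'
def cloud(c):
    K=np.array([[c["fx"],0,c["cx"]],[0,c["fy"],c["cy"]],[0,0,1.]])
    v,u=np.mgrid[0:420,0:560]; p=np.stack([u,v],-1).reshape(-1,1,2).astype(np.float64)
    n=cv2.undistortPoints(p,K,np.array(c["dist"])).reshape(420,560,2)
    z=c["range_z"]; P=np.dstack([n[...,0]*z,n[...,1]*z,z]); 
    X=(P-c["t"])@c["R"]; X[z<=0]=np.nan; return X
def mec(P):
    (x,y),r=cv2.minEnclosingCircle(P[:,:2].astype(np.float32)); return round(x,4),round(y,4),round(r,4)
E
python3 - <<'E'
from h import *
c=dict(np.load("w1.npz"))
X=cloud(c)
g=X[150:235,230:315].reshape(-1,3)
for lo,hi in [(.115,.13),(.062,.07),(.055,.0625)]:
    s=g[(g[:,2]>lo)&(g[:,2]<hi)]
    if len(s): print(lo,len(s),s.mean(0).round(4),s.min(0).round(4),s.max(0).round(4),mec(s), np.median(s[:,2]).round(4))
s=g[(g[:,2]>.05)&(g[:,2]<.0635)]; print(cv2.minAreaRect(s[:,:2].astype(np.float32)*1000))
W=X[195:240,515:556].reshape(-1,3)
print("scale top",np.nanmedian(W,0)); 
lo=W[(W[:,2]<.042)&(W[:,2]>.02)]; print(len(lo),lo.mean(0) if len(lo) else 0)
E
```

```text
0.115 308 [ 0.5049 -0.0044  0.1221] [ 0.4979 -0.0122  0.115 ] [0.5133 0.003  0.1249] (0.5056, -0.0046, 0.0079) 0.1225
0.062 443 [ 0.5009 -0.0041  0.0646] [ 0.4653 -0.0443  0.062 ] [0.5417 0.0364 0.0699] (0.5028, -0.0039, 0.0453) 0.0652
0.055 4121 [ 0.5037 -0.0041  0.0607] [ 0.4642 -0.0457  0.0551] [0.5478 0.0371 0.0625] (0.506, -0.0048, 0.0494) 0.0607
((506.1324462890625, -4.645938873291016), (70.22432708740234, 70.55331420898438), 76.9513931274414)
scale top [0.59593823 0.25506476 0.04593906]
120 [0.59579327 0.26952449 0.03808071]
```

Emit:
servo_tool([
  {"delta_rot": [0, 0, 0], "travel": [0.007, -0.002, -0.2], "gripper": 60},
  {"delta_rot": [0, 0, 0], "travel": [0.007, -0.002, -0.38], "gripper": 60},
  {"delta_rot": [0, 0, 0], "travel": [0.007, -0.002, -0.493], "gripper": 60},
  {"delta_rot": [0, 0, 0], "travel": [0.007, -0.002, -0.493], "gripper": 45},
  {"delta_rot": [0, 0, 0], "travel": [0.007, -0.002, -0.493], "gripper": 10},
  {"delta_rot": [0, 0, 0], "travel": [0.007, -0.002, -0.493], "gripper": 5},
  {"delta_rot": [0, 0, 0], "travel": [0.007, -0.002, -0.493], "gripper": 5},
  {"delta_rot": [0, 0, 0], "travel": [0.007, -0.002, -0.493], "gripper": 5},
], force=60)

```text
t: 4.82
position: [0.5069, -0.0055, 0.1023]
tcp_rot: [[-0.974, 0.228, 0.004], [0.228, 0.974, -0.0], [-0.004, 0.0, -1.0]]
wrist_force: [-0.2, 0.1, 6.3]
gripper_width: 0.173
```

Emit:
servo_tool([
  {"delta_rot": [0, 0, 0], "travel": [0, 0, 0.07], "gripper": 5},
  {"delta_rot": [0, 0, 0], "travel": [0, 0, 0.2], "gripper": 5},
  {"delta_rot": [0, 0, 0], "travel": [0, 0, 0.38], "gripper": 5},
  {"delta_rot": [0, 0, 0], "travel": [0, 0, 0.5], "gripper": 5},
  {"delta_rot": [0, 0, 0], "travel": [0, 0, 0.5], "gripper": 5},
])

```text
t: 5.45
position: [0.507, -0.0055, 0.254]
tcp_rot: [[-0.974, 0.228, 0.007], [0.228, 0.974, -0.001], [-0.008, 0.001, -1.0]]
wrist_force: [-0.1, -0.3, -0.8]
gripper_width: 0.171
```

Run:
```python
from h import *
s=telemetry.state(); print(s["t"],s["position"],s["tcp_rot"].round(4),s["wrist_force"],s["gripper_width"])
for n in ["wrist","top","scene"]:
    c=vision.camera(n); save(c,"g_"+n); np.savez("g_"+n+".npz",**c)
    for k in ["stylus","stylus_tip","well","seat"]:
        for d in vision.pinpoint(n,k)[:2]:
            X=w(c,d["centre"]); print(n,k,round(d["conf"],2),X.round(4),pix(c,X).round())
```

```text
5.45 [ 0.50701282 -0.00554463  0.25403674] [[-9.737e-01  2.277e-01  7.500e-03]
 [ 2.276e-01  9.737e-01 -1.100e-03]
 [-7.600e-03  6.000e-04 -1.000e+00]] [-0.06360402 -0.27213104 -0.8034038 ] 0.17106625682682614
wrist stylus 0.81 [ 0.5042 -0.0059  0.2115] [270. 245.]
wrist stylus_tip 0.77 [ 0.5063 -0.0035  0.1655] [275. 222.]
wrist well 0.28 [ 0.7044  0.0574 -0.0008] [352. 310.]
wrist seat 0.63 [ 0.5062 -0.0037  0.0606] [274. 189.]
wrist seat 0.56 [ 0.6315 -0.2278  0.0032] [131. 308.]
top stylus_tip 0.6 [ 0.6339 -0.2286 -0.0021] [372. 184.]
top well 0.79 [0.5921 0.2647 0.0419] [210. 195.]
top well 0.71 [0.3353 0.2607 0.0436] [210. 282.]
scene stylus 0.56 [5.963e-01 4.806e-01 1.000e-04] [394. 261.]
scene stylus 0.4 [ 0.5076 -0.0095  0.2031] [259. 188.]
scene stylus_tip 0.38 [ 0.505  -0.0091  0.1576] [260. 197.]
scene stylus_tip 0.27 [ 0.5335 -0.2741  0.1569] [187. 195.]
scene well 0.94 [0.3568 0.5838 0.0437] [422. 207.]
scene well 0.68 [ 0.5056 -0.0065  0.1575] [261. 197.]
scene seat 0.72 [ 0.5073 -0.0073  0.0609] [262. 216.]
scene seat 0.68 [ 0.5375 -0.2833  0.1966] [182. 187.]
```

View pics/g_wrist.png

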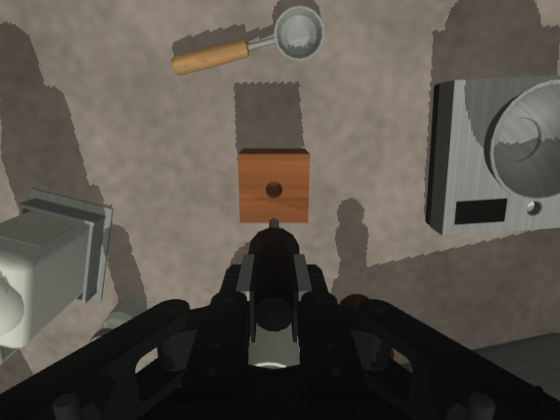

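The stylus is held: pin tip at (273,222), empty hole at (274,189), real well at (534,208). I'm moving over the well.

Emit:
servo_tool([
  {"delta_rot": [0, 0, 0], "travel": [0.28, 0.9, 0], "gripper": 5},
  {"delta_rot": [0, 0, 0], "travel": [0.28, 0.9, 0], "gripper": 5},
  {"delta_rot": [0, 0, 0], "travel": [0.28, 0.9, 0], "gripper": 5},
  {"delta_rot": [0, 0, 0], "travel": [0.28, 0.9, 0], "gripper": 5},
  {"delta_rot": [0, 0, 0], "travel": [0.28, 0.9, 0], "gripper": 5},
  {"delta_rot": [0, 0, 0], "travel": [0.28, 0.9, 0], "gripper": 5},
  {"delta_rot": [0, 0, 0], "travel": [0.28, 0.9, 0], "gripper": 5},
  {"delta_rot": [0, 0, 0], "travel": [0.28, 0.9, 0], "gripper": 5},
])

```text
t: 7.2
position: [0.5897, 0.2633, 0.2507]
tcp_rot: [[-0.973, 0.229, 0.0], [0.229, 0.973, -0.0], [-0.0, -0.0, -1.0]]
wrist_force: [0.3, 0.2, -0.4]
gripper_width: 0.169
```

Run:
```python
from h import *
s=telemetry.state(); print(s["t"],s["position"],s["tcp_rot"][:,2].round(4),s["qpos"].round(2))
c=vision.camera("wrist"); save(c,"x_wrist"); np.savez("x_wrist.npz",**c)
for k in ["stylus","stylus_tip","well"]:
        for d in vision.pinpoint("wrist",k)[:2]:
            X=w(c,d["centre"]); print(k,round(d["conf"],2),X.round(4),pix(c,X).round())
for f,zz in (("g_wrist",.0605),("x_wrist",.0455)):
    c=dict(np.load(f+".npz")); X=cloud(c)
    r=X[165:250,235:315]; g=r.reshape(-1,3)
    top=g[(abs(g[:,2]-zz)<.004)]; print(f,"top z",np.median(top[:,2]))
    m=(X[:,:,2]<np.median(top[:,2])-.004); m[:,:245]=0; m[:,305:]=0; m[:165]=0; m[212:]=0
    n,l,st,ce=cv2.connectedComponentsWithStats(m.astype(np.uint8))
    for i in range(1,n):
        if st[i,4]>20: print(" low comp",st[i],ce[i].round(1))
    t=g[(g[:,2]>.13)&(g[:,2]<.19)]; print(" pin pts",len(t)); 
    for lo in (.155,.165,.175):
        q=t[(t[:,2]>lo)&(t[:,2]<lo+.01)]
        if len(q): print(" ",lo,len(q),q.mean(0).round(4),q.min(0).round(4))
i=cv2.imread("pics/x_wrist.png")[140:300,160:400]; cv2.imwrite("pics/v2.png",cv2.resize(i,(780,520),interpolation=cv2.INTER_CUBIC))
```

```text
7.2 [0.58965783 0.26329895 0.25072173] [ 1.e-04 -1.e-04 -1.e+00] [ 0.3   0.57  1.15 -0.    1.42 -1.04]
stylus 0.87 [0.585  0.2614 0.208 ] [267. 243.]
stylus_tip 0.91 [0.5892 0.2652 0.1565] [275. 221.]
well 0.59 [0.5917 0.2665 0.0461] [276. 191.]
g_wrist top z 0.06067077938254803
 low comp [266 182  16  15 181] [273.5 188.5]
 pin pts 82
  0.155 6 [ 0.5038 -0.0041  0.1642] [ 0.5034 -0.0065  0.1638]
  0.165 47 [ 0.5041 -0.0043  0.1702] [ 0.503  -0.0075  0.1652]
  0.175 29 [ 0.5039 -0.0039  0.1786] [ 0.5031 -0.0074  0.1754]
x_wrist top z 0.04568205639190413
 low comp [269 185  15  14 170] [275.9 191.3]
 pin pts 81
  0.155 21 [0.5862 0.2648 0.1624] [0.5852 0.2614 0.1598]
  0.165 45 [0.5861 0.2647 0.1699] [0.5853 0.2615 0.1651]
  0.175 15 [0.5858 0.265  0.1767] [0.5851 0.2625 0.1751]
```

View pics/v2.png

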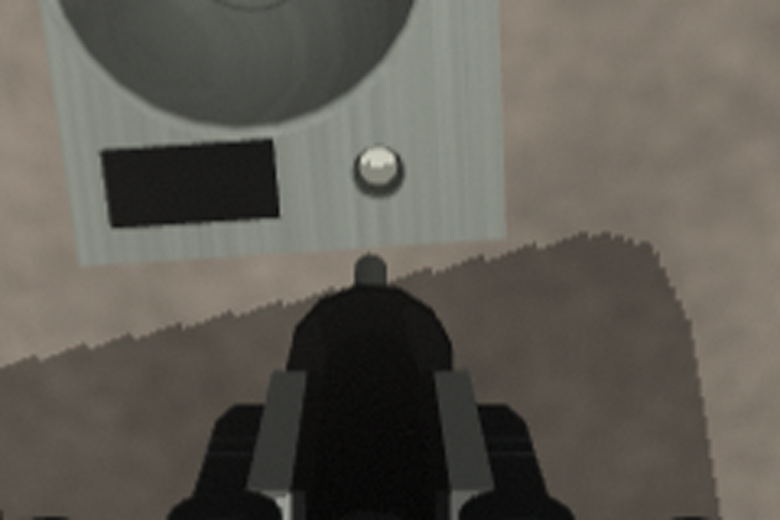

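```bash
cat >> h.py <<'E'
def ray(c,u,v,z):
    K=np.array([[c["fx"],0,c["cx"]],[0,c["fy"],c["cy"]],[0,0,1.]])
    n=cv2.undistortPoints(np.array([[[u,v]]],float),K,np.array(c["dist"])).ravel()
    d=c["R"].T@np.array([n[0],n[1],1]); o=-c["R"].T@c["t"]; return o+d*(z-o[2])/d[2]
E
python3 - <<'E'
from h import *
c=dict(np.load("x_wrist.npz"))
print("well",ray(c,276,191.8,.0457))
# dark/bright hole via circle on saturation
c2=dict(np.load("g_wrist.npz")); print("hole",ray(c2,273.5,188.9,.0607))
for z in (.157,): print("tip px ray",ray(c,274,219,z))
X=cloud(c)
for v in range(214,232,2): 
    r=X[v,262:288]; k=np.where((r[:,2]>.13))[0]
    if len(k): print(v,k.min()+262,k.max()+262, r[k[len(k)//2]].round(4))
E
```

```text
well [0.59299755 0.26570643 0.0457    ]
hole [ 0.50578623 -0.00457949  0.0607    ]
tip px ray [0.58752213 0.26477326 0.157     ]
218 272 275 [0.5856 0.2652 0.1611]
220 270 277 [0.5855 0.2653 0.1661]
222 269 278 [0.5853 0.2653 0.171 ]
224 269 278 [0.5853 0.2653 0.1753]
226 269 278 [0.5859 0.2651 0.1775]
228 266 282 [0.5759 0.2675 0.2115]
230 262 286 [0.5759 0.2675 0.215 ]
```

Emit:
servo_tool([
  {"delta_rot": [0, 0, 0], "travel": [0.012, 0.004, 0], "gripper": 5},
  {"delta_rot": [0, 0, 0], "travel": [0.012, 0.004, -0.16], "gripper": 5},
  {"delta_rot": [0, 0, 0], "travel": [0.012, 0.004, -0.3], "gripper": 5},
  {"delta_rot": [0, 0, 0], "travel": [0.012, 0.004, -0.35], "gripper": 5},
  {"delta_rot": [0, 0, 0], "travel": [0.012, 0.004, -0.38], "gripper": 5},
  {"delta_rot": [0, 0, 0], "travel": [0.012, 0.004, -0.395], "gripper": 5},
  {"delta_rot": [0, 0, 0], "travel": [0.012, 0.004, -0.395], "gripper": 5},
  {"delta_rot": [0, 0, 0], "travel": [0.012, 0.004, -0.395], "gripper": 5},
])

```text
t: 8.4
position: [0.5938, 0.266, 0.133]
tcp_rot: [[-0.974, 0.228, 0.002], [0.228, 0.974, 0.001], [-0.002, 0.001, -1.0]]
wrist_force: [-0.7, -1.0, -0.1]
gripper_width: 0.167
```

Emit:
servo_tool([
  {"delta_rot": [0, 0, 0], "travel": [0, 0, -0.01], "gripper": 5},
  {"delta_rot": [0, 0, 0], "travel": [0, 0, -0.02], "gripper": 5},
  {"delta_rot": [0, 0, 0], "travel": [0, 0, -0.026], "gripper": 5},
  {"delta_rot": [0, 0, 0], "travel": [0, 0, -0.026], "gripper": 5},
])

```text
t: 8.9
position: [0.5938, 0.266, 0.1252]
tcp_rot: [[-0.974, 0.228, 0.002], [0.228, 0.974, 0.001], [-0.002, 0.001, -1.0]]
wrist_force: [-1.0, -0.0, 6.0]
gripper_width: 0.17
```

Emit:
servo_tool([
  {"delta_rot": [0, 0, 0], "travel": [0, 0, -0.004], "gripper": 5},
  {"delta_rot": [0, 0, 0], "travel": [0, 0, -0.007], "gripper": 5},
  {"delta_rot": [0, 0, 0], "travel": [0, 0, -0.007], "gripper": 5},
])

```text
t: 9.28
position: [0.5941, 0.266, 0.1248]
tcp_rot: [[-0.974, 0.228, 0.004], [0.228, 0.974, 0.001], [-0.003, 0.002, -1.0]]
wrist_force: [-3.0, -1.3, 15.0]
gripper_width: 0.17
```

The push to 15 N gave only 0.4 mm of further motion, so the button is at its hard stop. I'm lifting and returning to the stand.

Emit:
servo_tool([
  {"delta_rot": [0, 0, 0], "travel": [0, 0, 0.1], "gripper": 5},
  {"delta_rot": [0, 0, 0], "travel": [0, 0, 0.28], "gripper": 5},
  {"delta_rot": [0, 0, 0], "travel": [0, 0, 0.42], "gripper": 5},
  {"delta_rot": [0, 0, 0], "travel": [-0.05, -0.15, 0.42], "gripper": 5},
  {"delta_rot": [0, 0, 0], "travel": [-0.11, -0.35, 0.42], "gripper": 5},
  {"delta_rot": [0, 0, 0], "travel": [-0.17, -0.55, 0.42], "gripper": 5},
  {"delta_rot": [0, 0, 0], "travel": [-0.23, -0.75, 0.42], "gripper": 5},
  {"delta_rot": [0, 0, 0], "travel": [-0.29, -0.905, 0.42], "gripper": 5},
])

```text
t: 10.28
position: [0.5052, -0.0078, 0.2479]
tcp_rot: [[-0.974, 0.229, -0.0], [0.229, 0.974, -0.0], [0.0, -0.0, -1.0]]
wrist_force: [0.3, -0.4, -0.0]
gripper_width: 0.168
```

Emit:
servo_tool([
  {"delta_rot": [0, 0, 0], "travel": [0, 0, 0], "gripper": 5},
  {"delta_rot": [0, 0, 0], "travel": [0, 0, 0], "gripper": 5},
  {"delta_rot": [0, 0, 0], "travel": [0, 0, 0], "gripper": 5},
])

```text
t: 10.65
position: [0.5066, -0.0046, 0.2479]
tcp_rot: [[-0.974, 0.226, -0.0], [0.226, 0.974, 0.0], [0.0, 0.0, -1.0]]
wrist_force: [0.1, 0.1, 0.8]
gripper_width: 0.168
```

Run:
```python
from h import *
s=telemetry.state(); print(s["t"],s["position"],s["tcp_rot"][:,2].round(4),s["wrist_force"])
c=vision.camera("wrist"); save(c,"y_wrist"); np.savez("y_wrist.npz",**c); X=cloud(c)
m=(X[:,:,2]<.0567); m[:,:245]=0; m[:,305:]=0; m[:165]=0; m[212:]=0
n,l,st,ce=cv2.connectedComponentsWithStats(m.astype(np.uint8))
for i in range(1,n):
    if st[i,4]>40: print(st[i],ce[i].round(1),ray(c,ce[i][0],ce[i][1]+.4,.0607))
for v in range(212,232,2): 
    r=X[v,262:288]; k=np.where((r[:,2]>.13))[0]
    if len(k): print(v,k.min()+262,k.max()+262, r[k[len(k)//2]].round(4))
```

```text
10.65 [ 0.5065784  -0.00461676  0.24788727] [-0.e+00  3.e-04 -1.e+00] [0.12558726 0.10962619 0.77301597]
[265 185  16  15 190] [272.6 192. ] [ 0.50576888 -0.00464879  0.0607    ]
218 272 275 [ 0.5025 -0.0026  0.1581]
220 270 277 [ 0.5028 -0.0027  0.1616]
222 269 278 [ 0.5025 -0.0026  0.1672]
224 269 278 [ 0.5023 -0.0026  0.172 ]
226 269 278 [ 0.5025 -0.0027  0.1754]
228 266 282 [ 0.4929 -0.0005  0.2085]
230 262 286 [ 0.493  -0.0005  0.2113]
```

Emit:
servo_tool([
  {"delta_rot": [0, 0, 0], "travel": [0, -0.004, 0], "gripper": 5},
  {"delta_rot": [0, 0, 0], "travel": [0, -0.004, -0.16], "gripper": 5},
  {"delta_rot": [0, 0, 0], "travel": [0, -0.004, -0.3], "gripper": 5},
  {"delta_rot": [0, 0, 0], "travel": [0, -0.004, -0.4], "gripper": 5},
  {"delta_rot": [0, 0, 0], "travel": [0, -0.004, -0.46], "gripper": 5},
  {"delta_rot": [0, 0, 0], "travel": [0, -0.004, -0.478], "gripper": 5},
  {"delta_rot": [0, 0, 0], "travel": [0, -0.004, -0.482], "gripper": 5},
  {"delta_rot": [0, 0, 0], "travel": [0, -0.004, -0.482], "gripper": 5},
])

```text
t: 11.7
position: [0.5068, -0.0068, 0.1042]
tcp_rot: [[-0.974, 0.228, 0.002], [0.228, 0.974, -0.0], [-0.002, 0.0, -1.0]]
wrist_force: [-0.2, 0.4, -0.2]
gripper_width: 0.169
```

Emit:
servo_tool([
  {"delta_rot": [0, 0, 0], "travel": [0, 0, -0.004], "gripper": 5},
  {"delta_rot": [0, 0, 0], "travel": [0, 0, -0.007], "gripper": 5},
  {"delta_rot": [0, 0, 0], "travel": [0, 0, -0.007], "gripper": 5},
])

```text
t: 12.08
position: [0.5066, -0.0069, 0.1023]
tcp_rot: [[-0.974, 0.228, 0.001], [0.228, 0.974, -0.0], [-0.001, 0.0, -1.0]]
wrist_force: [-1.9, -0.2, 6.3]
gripper_width: 0.17
```

Seated: 6 N of contact at the original grasp height. I'm opening and lifting.

Emit:
servo_tool([
  {"delta_rot": [0, 0, 0], "travel": [0, 0, 0.003], "gripper": 20},
  {"delta_rot": [0, 0, 0], "travel": [0, 0, 0.003], "gripper": 50},
  {"delta_rot": [0, 0, 0], "travel": [0, 0, 0.003], "gripper": 60},
  {"delta_rot": [0, 0, 0], "travel": [0, 0, 0.003], "gripper": 60},
  {"delta_rot": [0, 0, 0], "travel": [0, 0, 0.15], "gripper": 60},
  {"delta_rot": [0, 0, 0], "travel": [0, 0, 0.33], "gripper": 60},
  {"delta_rot": [0, 0, 0], "travel": [0, 0, 0.5], "gripper": 60},
  {"delta_rot": [0, 0, 0], "travel": [0, 0, 0.5], "gripper": 60},
])

```text
t: 13.08
position: [0.5081, -0.0071, 0.2554]
tcp_rot: [[-0.974, 0.228, 0.009], [0.228, 0.974, -0.001], [-0.009, 0.001, -1.0]]
wrist_force: [0.2, 0.3, -0.4]
gripper_width: 0.599
```

Run:
```python
from h import *
s=telemetry.state(); print(s["t"],s["position"],s["qpos"].round(3),s["gripper_width"])
c=vision.camera("wrist"); save(c,"z_wrist"); X=cloud(c)
g=X[150:235,230:315].reshape(-1,3)
q=g[(g[:,2]>.115)&(g[:,2]<.13)]; print("handle top",len(q),mec(q),np.median(q[:,2]))
q=g[(g[:,2]>.09)&(g[:,2]<.105)]; print("mid",len(q),q.mean(0)); q=g[(g[:,2]>.07)&(g[:,2]<.085)]; print("low",len(q),q.mean(0))
q=g[(g[:,2]>.0632)&(g[:,2]<.068)]; print("collar",len(q),np.median(q[:,2]) if len(q) else 0)
t=vision.camera("top"); save(t,"z_top"); np.savez("z_top.npz",**t); Y=cloud(t)
g=Y[190:230,380:430].reshape(-1,3); q=g[(g[:,2]>.185)&(g[:,2]<.205)]
print("cap top",len(q),mec(q),np.median(q[:,2]),q.mean(0))
z=vision.camera("scene");
for n,cc in (("top",t),("scene",z)):
  for k in ("cap_top","cap","stylus"):
    for d in vision.pinpoint(n,k)[:2]: print(n,k,round(d["conf"],2),w(cc,d["centre"]).round(4))
a=cv2.resize(c["img"][100:310,130:410,::-1],(560,420),interpolation=cv2.INTER_CUBIC); cv2.imwrite("pics/v3.png",a)
```

```text
13.075 [ 0.50814803 -0.00712716  0.25538562] [-0.165  0.301  1.564  0.     1.268 -1.506] 0.5987134246880157
handle top 299 (0.5056, -0.0062, 0.0079) 0.12237186025093093
mid 63 [ 0.49971628 -0.00460239  0.0971729 ]
low 47 [ 0.49956716 -0.00461681  0.07767875]
collar 299 0.06550069387831962
cap top 347 (0.5299, -0.2759, 0.0285) 0.19206526054560544 [ 0.52964744 -0.27541711  0.19194684]
top cap_top 0.69 [ 0.5287 -0.2789  0.1935]
top cap 0.96 [ 0.5252 -0.2739  0.1538]
top cap 0.22 [ 0.5056 -0.0073  0.0584]
top stylus 0.5 [ 0.5036 -0.0089  0.0595]
scene cap_top 0.64 [ 0.5292 -0.2757 -0.0019]
scene cap_top 0.57 [ 0.5343 -0.2818  0.1948]
scene cap 0.49 [ 0.5336 -0.276   0.1572]
scene stylus 0.55 [ 0.5126 -0.0092  0.0577]
```

View pics/v3.png

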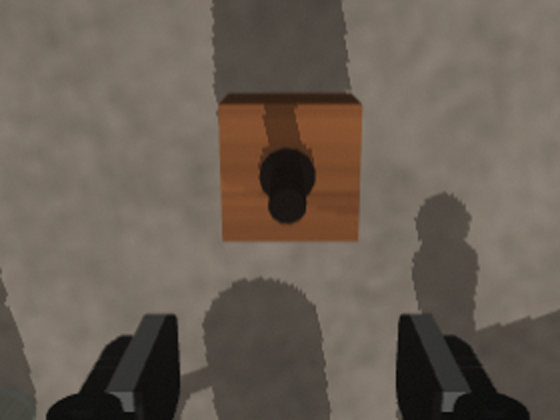

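Stylus upright on its seat: collar at crop (287,173), handle top at (287,205). Next is the cap: hover above it, pre-turned clockwise so the last joint has range for the counterclockwise twist.

Emit:
servo_tool([
  {"delta_rot": [0, 0, 0], "travel": [0, 0, 0.15], "gripper": 100},
  {"delta_rot": [0, 0, -0.3], "travel": [0.01, -0.15, 0.15], "gripper": 100},
  {"delta_rot": [0, 0, -0.6], "travel": [0.03, -0.35, 0.15], "gripper": 100},
  {"delta_rot": [0, 0, -0.8], "travel": [0.05, -0.55, 0.15], "gripper": 100},
  {"delta_rot": [0, 0, -1], "travel": [0.07, -0.73, 0.15], "gripper": 100},
  {"delta_rot": [0, 0, -1], "travel": [0.075, -0.9, 0.15], "gripper": 100},
  {"delta_rot": [0, 0, -1], "travel": [0.075, -0.9, 0.15], "gripper": 100},
  {"delta_rot": [0, 0, -1], "travel": [0.075, -0.9, 0.15], "gripper": 100},
])

```text
t: 14.52
position: [0.5286, -0.2765, 0.2957]
tcp_rot: [[-0.745, 0.667, -0.001], [0.667, 0.745, 0.001], [0.001, 0.0, -1.0]]
wrist_force: [0.2, 0.1, 0.6]
gripper_width: 0.998
```

Emit:
servo_tool([
  {"delta_rot": [0, 0, -0.3], "travel": [0, 0, 0], "gripper": 100},
  {"delta_rot": [0, 0, -0.6], "travel": [0, 0, 0], "gripper": 100},
  {"delta_rot": [0, 0, -0.9], "travel": [0, 0, 0], "gripper": 100},
  {"delta_rot": [0, 0, -1], "travel": [0, 0, 0], "gripper": 100},
  {"delta_rot": [0, 0, -1], "travel": [0, 0, 0], "gripper": 100},
])

```text
t: 15.15
position: [0.529, -0.2753, 0.2966]
tcp_rot: [[-0.337, 0.942, 0.0], [0.942, 0.337, 0.0], [0.0, 0.0, -1.0]]
wrist_force: [0.6, -0.9, 0.3]
gripper_width: 1.0
```

Run:
```python
from h import *
s=telemetry.state(); print(s["t"],s["position"],s["tcp_rot"].round(4),s["qpos"].round(3),s["wrist_force"])
c=vision.camera("wrist"); save(c,"c_wrist"); np.savez("c_wrist.npz",**c)
for k in ("cap_top","cap"):
    for d in vision.pinpoint("wrist",k)[:2]:
        P=w(c,d["centre"]); print(k,round(d["conf"],2),P.round(4),pix(c,P).round())
X=cloud(c); g=X.reshape(-1,3); q=g[(abs(g[:,2]-.194)<.004)&(np.hypot(g[:,0]-.5305,g[:,1]+.2775)<.045)]
print(len(q),mec(q),np.median(q[:,2]),q.mean(0),q.min(0),q.max(0))
```

```text
15.15 [ 0.52901613 -0.27531259  0.29660281] [[-3.368e-01  9.416e-01  3.000e-04]
 [ 9.416e-01  3.368e-01  1.000e-04]
 [ 0.000e+00  3.000e-04 -1.000e+00]] [-0.608  0.447  1.229  0.     1.465 -0.952] [ 0.56531525 -0.88324908  0.3183107 ]
cap_top 0.83 [ 0.529  -0.2794  0.1934] [271. 224.]
cap_top 0.61 [ 0.6334 -0.229   0.0024] [361. 169.]
cap 0.7 [ 0.5303 -0.2732  0.1596] [275. 205.]
4261 (0.531, -0.2769, 0.0279) 0.1947515028963467 [ 0.53055405 -0.27578981  0.19471746] [ 0.50315442 -0.30435966  0.19008036] [ 0.55854976 -0.24920423  0.19708643]
```

View pics/c_wrist.png

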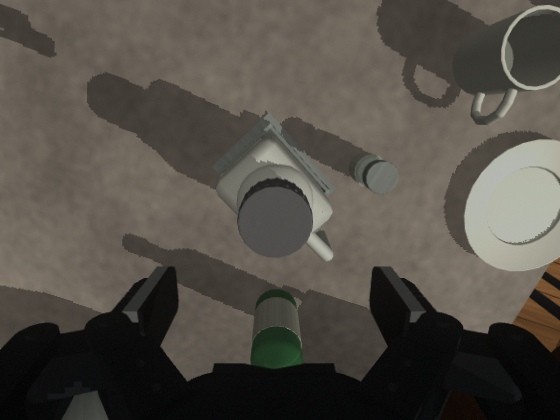

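Wrist view: cap top disc centred at (275,217), jaws straddling it; spice jar at (378,175) and bottle at (277,320) are clear. I'm descending and gripping.

Emit:
servo_tool([
  {"delta_rot": [0, 0, 0], "travel": [0.007, -0.006, -0.05], "gripper": 100},
  {"delta_rot": [0, 0, 0], "travel": [0.007, -0.006, -0.2], "gripper": 100},
  {"delta_rot": [0, 0, 0], "travel": [0.007, -0.006, -0.32], "gripper": 100},
  {"delta_rot": [0, 0, 0], "travel": [0.007, -0.006, -0.365], "gripper": 100},
  {"delta_rot": [0, 0, 0], "travel": [0.007, -0.006, -0.365], "gripper": 100},
  {"delta_rot": [0, 0, 0], "travel": [0.007, -0.006, -0.365], "gripper": 70},
  {"delta_rot": [0, 0, 0], "travel": [0.007, -0.006, -0.365], "gripper": 50},
  {"delta_rot": [0, 0, 0], "travel": [0.007, -0.006, -0.365], "gripper": 50},
], force=80)

```text
t: 16.3
position: [0.5315, -0.2791, 0.1888]
tcp_rot: [[-0.334, 0.942, 0.003], [0.942, 0.334, -0.002], [-0.003, 0.002, -1.0]]
wrist_force: [-0.2, 0.4, 6.2]
gripper_width: 0.63
```

Emit:
servo_tool([
  {"delta_rot": [0, 0, 0], "travel": [0, 0, 0], "gripper": 40},
  {"delta_rot": [0, 0, 0], "travel": [0, 0, 0], "gripper": 40},
])

```text
t: 16.55
position: [0.5315, -0.2791, 0.1888]
tcp_rot: [[-0.334, 0.942, 0.003], [0.942, 0.334, -0.002], [-0.003, 0.002, -1.0]]
wrist_force: [-0.8, 0.1, 5.7]
gripper_width: 0.632
```

Emit:
servo_tool([
  {"delta_rot": [0, 0, 0], "travel": [0, 0, -0.01], "gripper": 40},
  {"delta_rot": [0, 0, 0], "travel": [0, 0, -0.02], "gripper": 40},
  {"delta_rot": [0, 0, 0], "travel": [0, 0, -0.028], "gripper": 40},
  {"delta_rot": [0, 0, 0], "travel": [0, 0, -0.028], "gripper": 40},
])

```text
t: 17.05
position: [0.5315, -0.2792, 0.1817]
tcp_rot: [[-0.335, 0.942, 0.004], [0.942, 0.335, -0.003], [-0.004, 0.003, -1.0]]
wrist_force: [-3.6, 2.6, 13.0]
gripper_width: 0.632
```

Emit:
servo_tool([
  {"delta_rot": [0, 0, 0], "travel": [0, 0, -0.004], "gripper": 40},
  {"delta_rot": [0, 0, 0.15], "travel": [0, 0, -0.004], "gripper": 40},
  {"delta_rot": [0, 0, 0.35], "travel": [0, 0, -0.004], "gripper": 40},
  {"delta_rot": [0, 0, 0.55], "travel": [0, 0, -0.004], "gripper": 40},
  {"delta_rot": [0, 0, 0.75], "travel": [0, 0, -0.004], "gripper": 40},
  {"delta_rot": [0, 0, 0.9], "travel": [0, 0, -0.004], "gripper": 40},
  {"delta_rot": [0, 0, 1], "travel": [0, 0, -0.004], "gripper": 40},
])

```text
t: 17.92
position: [0.5325, -0.2792, 0.1815]
tcp_rot: [[-0.747, 0.665, 0.006], [0.665, 0.747, -0.003], [-0.007, 0.002, -1.0]]
wrist_force: [-1.2, 2.3, 17.9]
gripper_width: 0.63
```

Run:
```python
from h import *
s=telemetry.state(); print(s["t"],s["position"],s["wrist_force"],s["moment"],s["qpos"].round(3),s["tcp_rot"].round(3))
```

```text
17.925 [ 0.53247625 -0.27915149  0.18151671] [-1.20992941  2.29117041 17.85374522] [ 0.48064195  0.29648896 -0.07025574] [-6.110e-01  5.330e-01  1.409e+00  1.000e-03  1.193e+00 -1.454e+00] [[-0.747  0.665  0.006]
 [ 0.665  0.747 -0.003]
 [-0.007  0.002 -1.   ]]
```

Emit:
servo_tool([
  {"delta_rot": [0, 0, 0.2], "travel": [0, 0, 0], "gripper": 40},
  {"delta_rot": [0, 0, 0.4], "travel": [0, 0, 0], "gripper": 40},
  {"delta_rot": [0, 0, 0.6], "travel": [0, 0, 0], "gripper": 40},
  {"delta_rot": [0, 0, 0.8], "travel": [0, 0, 0], "gripper": 40},
  {"delta_rot": [0, 0, 1], "travel": [0, 0, 0], "gripper": 40},
  {"delta_rot": [0, 0, 1], "travel": [0, 0, 0], "gripper": 40},
])

```text
t: 18.68
position: [0.5326, -0.2789, 0.1815]
tcp_rot: [[-0.974, 0.226, 0.007], [0.226, 0.974, -0.003], [-0.007, -0.002, -1.0]]
wrist_force: [-0.9, 3.7, 16.9]
gripper_width: 0.626
```

Emit:
servo_tool([
  {"delta_rot": [0, 0, 0.2], "travel": [0, 0, 0], "gripper": 40},
  {"delta_rot": [0, 0, 0.4], "travel": [0, 0, 0], "gripper": 40},
  {"delta_rot": [0, 0, 0.56], "travel": [0, 0, 0], "gripper": 40},
  {"delta_rot": [0, 0, 0.56], "travel": [0, 0, 0], "gripper": 40},
  {"delta_rot": [0, 0, 0.56], "travel": [0, 0, 0], "gripper": 40},
])

```text
t: 19.3
position: [0.5326, -0.2787, 0.1815]
tcp_rot: [[-0.999, -0.051, 0.007], [-0.051, 0.999, -0.003], [-0.006, -0.003, -1.0]]
wrist_force: [-0.7, 4.1, 17.0]
gripper_width: 0.627
```

Run:
```python
from h import *
s=telemetry.state(); R=s["tcp_rot"]; a=np.degrees(np.arctan2(R[1,1],R[0,1])); print(s["t"],s["position"],s["wrist_force"],s["moment"],s["qpos"].round(3),"turned",a-np.degrees(np.arctan2(.335,.942)),R[:,2])
```

```text
19.3 [ 0.53263235 -0.27869551  0.18153825] [-0.73385864  4.0998793  17.02118297] [0.75514824 0.20881283 0.08982695] [-6.100e-01  5.330e-01  1.409e+00  2.000e-03  1.193e+00 -2.232e+00] turned 73.32714369213068 [ 0.00654057 -0.00267595 -0.99997503]
```

Emit:
servo_tool([
  {"delta_rot": [0, 0, 0], "travel": [0, 0, 0.015], "gripper": 40},
  {"delta_rot": [0, 0, 0], "travel": [0, 0, 0.03], "gripper": 40},
  {"delta_rot": [0, 0, 0], "travel": [0, 0, 0.045], "gripper": 40},
  {"delta_rot": [0, 0, 0], "travel": [0, 0, 0.06], "gripper": 40},
  {"delta_rot": [0, 0, 0], "travel": [0, 0, 0.06], "gripper": 40},
])

```text
t: 19.92
position: [0.5313, -0.2788, 0.1956]
tcp_rot: [[-0.999, -0.05, 0.001], [-0.05, 0.999, -0.0], [-0.001, -0.0, -1.0]]
wrist_force: [2.6, 0.3, 1.0]
gripper_width: 0.629
```

Emit:
servo_tool([
  {"delta_rot": [0, 0, 0], "travel": [0, 0, 0.04], "gripper": 40},
  {"delta_rot": [0, 0, 0], "travel": [0, 0, 0.1], "gripper": 40},
  {"delta_rot": [0, 0, 0], "travel": [0, 0, 0.16], "gripper": 40},
  {"delta_rot": [0, 0, 0], "travel": [0, 0, 0.21], "gripper": 40},
  {"delta_rot": [0, 0, 0], "travel": [0, 0, 0.218], "gripper": 40},
  {"delta_rot": [0, 0, 0], "travel": [0, 0, 0.218], "gripper": 40},
  {"delta_rot": [0, 0, 0], "travel": [0, 0, 0.218], "gripper": 40},
  {"delta_rot": [0, 0, 0], "travel": [0, 0, 0.218], "gripper": 40},
])

```text
t: 20.92
position: [0.5307, -0.2786, 0.26]
tcp_rot: [[-0.999, -0.05, -0.001], [-0.05, 0.999, 0.001], [0.001, 0.001, -1.0]]
wrist_force: [0.9, -0.5, -0.0]
gripper_width: 0.629
```

Run:
```python
from h import *
s=telemetry.state(); print(s["t"],s["position"],s["wrist_force"],s["tcp_rot"][:,2],s["gripper_width"],abs(s["qd"]).max())
for n in ("wrist","scene","top"):
    c=vision.camera(n); save(c,"e_"+n); np.savez("e_"+n+".npz",**c)
    for k in ("cap","cap_top","mouth","stylus","bowl","spice_jar"):
        for d in vision.pinpoint(n,k)[:2]: print(n,k,round(d["conf"],2),w(c,d["centre"]).round(4))
a=cv2.resize(cv2.imread("pics/e_scene.png")[130:290,120:400],(784,448),interpolation=cv2.INTER_CUBIC); cv2.imwrite("pics/v4.png",a)
```

```text
20.925 [ 0.53067685 -0.27855304  0.26000295] [ 0.85667761 -0.47520749 -0.00656357] [-9.73208140e-04  7.58173353e-04 -9.99999239e-01] 0.6288895642544547 0.003449996989157294
wrist cap 0.95 [ 0.5278 -0.2723  0.2322]
wrist cap_top 0.79 [ 0.5282 -0.2812  0.2654]
wrist stylus 0.76 [ 0.5048 -0.005   0.0611]
scene cap 0.76 [ 0.5301 -0.2756  0.2272]
scene cap_top 0.72 [ 0.5329 -0.2787  0.2658]
scene mouth 0.76 [ 0.5337 -0.2812  0.178 ]
scene mouth 0.47 [0.5925 0.264  0.0425]
scene stylus 0.65 [ 0.5101 -0.0092  0.0558]
scene stylus 0.53 [ 0.5077 -0.0032  0.0025]
scene bowl 0.77 [0.5162 0.2408 0.0444]
scene spice_jar 0.62 [ 0.6296 -0.2266 -0.0034]
scene spice_jar 0.43 [ 0.7059  0.0591 -0.0015]
top cap 0.52 [ 0.5241 -0.2756  0.225 ]
top cap_top 0.57 [ 0.5307 -0.2771  0.2632]
top cap_top 0.31 [ 7.218e-01 -5.860e-02 -1.000e-04]
top mouth 0.85 [ 0.5306 -0.2777  0.1814]
top stylus 0.56 [0.5144 0.2472 0.0431]
top stylus 0.45 [ 0.5049 -0.0079  0.0578]
top bowl 0.93 [0.513  0.2469 0.0393]
top spice_jar 0.67 [ 0.635  -0.2252 -0.005 ]
```

View pics/e_wrist.png

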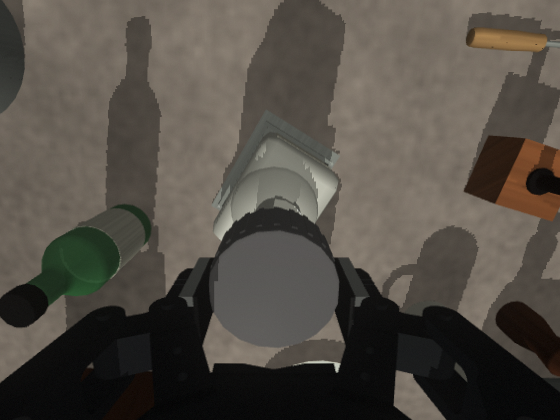

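View pics/v4.png

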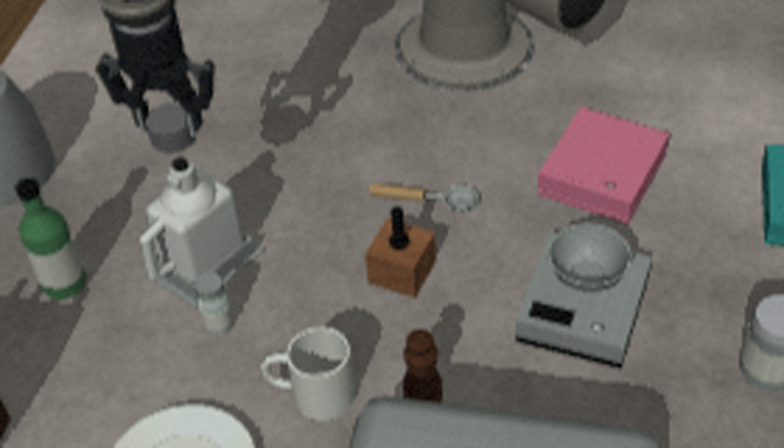

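The cap is at v4 (170,128) above the open neck (183,175). The stylus is upright at (398,228), and the bowl, jar and the rest are in place. Handing in.

```bash
python3 -c "
from h import *
job_done(); print(telemetry.state()['t'])"
```

```text
the job is handed in; nothing more can be done
the job is handed in; nothing more can be done
```

The job is done and handed in at about 21.9 s of the 56 s allowed, with the gripper still holding the cap above the open jug.

- **Zero button:** I took the stylus from its stand and pressed the button on the steel scale with the bowl and display. At 6 N the tip was at full depth. Pushing to 15 N moved it only 0.4 mm more, so it was at its stop.
- **Stylus:** It is back upright in its hole, with the handle top at 122 mm, the collar on the wood and the axis vertical to within the measurement.
- **Cap:** I pushed it down about 7.3 mm to the stop (17–18 N), turned it 73° counterclockwise and lifted it off without resistance. It is level to within about 0.1° and motionless. By the arm's own position its rim is at about 231 mm, 49 mm above the neck. The cameras put the rim between 225 and 232 mm.
- **Other things:** In the final pictures the bowl and spice jar are within about 5 mm of where they were measured at the start, and nothing looks shifted or fallen. I checked the rest only by eye in the last picture.

No check failed. The only disagreement was between the networks' position readings, which differed by a few millimetres.

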